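Sort the bearings from the nuts over the drop flaps of a sorting tray

TASK

Slide the two blue bins along the bench, in between their guides, until each is fully home against the sorting tray, and empty the tray: slide each bearing and each nut along the deck and out over the drop flap into the bin that already has its own kind in it. Slide everything - neither parts nor bins are to be picked up - and leave the grease tin, the wood block and the air driver where they are.

Things in the scene. Friction and masses are not known exactly. Their poses are not given: they have to be found in the camera images.
- tray: Grey sorting tray on a solid pedestal, fixed. Origin: centre of its footprint at bench height; x away from the robot, y to its left end, z up. Flat deck 75 mm above the bench, 240 (x) x 240 mm (y) inside, with a rim 14 mm high, 3 mm thick, but for a mouth 100 mm wide amid each end (y = +-120 mm), closed by a drop flap. The deck's ends stand 13 mm out over the pedestal (y = +-110 mm).
- left_mouth (a point): Middle of the left (+y) mouth, on the deck's edge, 123 mm from the tray's centre, 75 mm above the bench; axes as the tray's. Beyond it the open flap slopes 40 degrees down over the bin to 148 mm from the tray's centre, its tip 53 mm above the bench. The flap is slippery: a part mostly slides off it by itself.
- right_mouth (a point): Middle of the right (-y) mouth, on the deck's edge, 123 mm from the tray's centre, 75 mm above the bench; axes as the tray's. Beyond it the open flap slopes 40 degrees down over the bin to 148 mm from the tray's centre, its tip 53 mm above the bench. The flap is slippery: a part mostly slides off it by itself.
- left_dock (a point): Where the centre of the underside of the bin at the tray's left (+y) end lies when it is fully home, 167.5 mm from the tray's origin: its wall touches the pedestal, its rim is under the deck's edge. Axes as the tray's. Two low slippery steel guides (18 mm high) take the bin with 3.5 mm to spare each side; straight to 152 mm from the tray's origin, then flared outwards to 175 mm.
- right_dock (a point): Where the centre of the underside of the bin at the tray's right (-y) end lies when it is fully home, 167.5 mm from the tray's origin: its wall touches the pedestal, its rim is under the deck's edge. Axes as the tray's. Two low slippery steel guides (18 mm high) take the bin with 3.5 mm to spare each side; straight to 152 mm from the tray's origin, then flared outwards to 175 mm.
- left_flap (a joint): Hinge of the steel drop flap (96 mm wide, 32 mm long) in the tray's left (+y) mouth. 0 = shut: it stands up, leaning 8 degrees inwards by its own weight. A light push outwards (under 1 N), also by a part slid against it, takes it over; past about 0.14 rad it falls open by itself to its stop at 2.41 rad and is then a chute into the bin.
- right_flap (a joint): Hinge of the steel drop flap (96 mm wide, 32 mm long) in the tray's right (-y) mouth. 0 = shut: it stands up, leaning 8 degrees inwards by its own weight. A light push outwards (under 1 N), also by a part slid against it, takes it over; past about 0.14 rad it falls open by itself to its stop at 2.41 rad and is then a chute into the bin.
- bearing_bin: Loose blue open bin with a ball bearing in it, else like the other bin: 130 (x) x 115 (y) x 46 mm outside, walls 3 mm, floor 6 mm, 0.4 kg (hidden, 0.28 to 0.56). Origin: centre of its underside; y axis roughly along the tray's y. Starts on the bench 90 to 123 mm out from its home at one end of the tray, askew; which end varies.
- nut_bin: Loose blue open bin with a hexagon nut in it, else like the other bin: 130 (x) x 115 (y) x 46 mm outside, walls 3 mm, floor 6 mm, 0.4 kg (hidden, 0.28 to 0.56). Origin: centre of its underside; y axis roughly along the tray's y. Starts on the bench 90 to 123 mm out from its home at one end of the tray, askew; which end varies.
- sample_bearing: Ball bearing that already lies in the bearings' bin, the same as the bearings on the tray (42 mm diameter, 12 mm thick); it stays in. Its origin is the centre of its underside.
- sample_nut: Hexagon nut that already lies in the nuts' bin, the same as the nuts on the tray (36 mm across flats, 14 mm high); it stays in. Its origin is the centre of its underside.
- bearing_1: Sealed ball bearing lying flat on the tray's deck at the start: a steel ring with a black seal, outer diameter 42 mm, 12 mm thick, about 0.07 kg (hidden, 0.05 to 0.1). Its origin is the centre of its underside.
- bearing_2: Sealed ball bearing lying flat on the tray's deck at the start: a steel ring with a black seal, outer diameter 42 mm, 12 mm thick, about 0.07 kg (hidden, 0.05 to 0.1). Its origin is the centre of its underside.
- bearing_3: Sealed ball bearing lying flat on the tray's deck at the start: a steel ring with a black seal, outer diameter 42 mm, 12 mm thick, about 0.07 kg (hidden, 0.05 to 0.1). Its origin is the centre of its underside.
- nut_1: Thin dark steel hexagon nut lying flat on the tray's deck at the start: 36 mm across flats, 41.6 mm across corners, 14 mm high, about 0.08 kg (hidden, 0.05 to 0.12). Its origin is the centre of its underside.
- nut_2: Thin dark steel hexagon nut lying flat on the tray's deck at the start: 36 mm across flats, 41.6 mm across corners, 14 mm high, about 0.08 kg (hidden, 0.05 to 0.12). Its origin is the centre of its underside.
- grease_tin: Bystander: low cream tin, 72 mm diameter, 40 mm high, on the bench behind the right bin's lane. Its origin is the centre of its underside.
- wood_block: Bystander: upright wooden block 32 x 32 x 55 mm on the bench in front of the left bin's lane. Its origin is the centre of its underside.
- air_driver: Bystander: straight black air screwdriver, 33 x 235 x 41 mm, lying along its y axis on the bench behind the left bin's lane. Its origin is the centre of its underside.
Things that resemble listed ones, but are neither listed nor needed, are in the scene too. Leave any purple or turquoise look-alike of the bearing_2 alone.

How it is judged:
On the way:
1. both bins are home against the tray (each bin's centre within 10 mm of its dock) ((horizontal distance between bearing_bin and left_dock below 0.01 m or horizontal distance between bearing_bin and right_dock below 0.01 m) and (horizontal distance between nut_bin and left_dock below 0.01 m or horizontal distance between nut_bin and right_dock below 0.01 m)), for 0.2 s.
At the end, for the whole second after the job is handed in: Both bins are home (centre within 10 mm of their dock, seen from above); all three bearings and the sample bearing lie at rest in the bearings' bin and both nuts and the sample nut in the nuts' bin (centre inside the bin's walls, underside less than 44 mm above the bin's underside) (all of step 1 and x of bearing_1 in the frame of bearing_bin between -0.06 and 0.06 m and y of bearing_1 in the frame of bearing_bin between -0.053 and 0.053 m and z of each of bearing_1, bearing_2, bearing_3, sample_bearing in the frame of bearing_bin below 0.044 m and linear speed of each of bearing_1, bearing_2, bearing_3, nut_1, nut_2, sample_bearing, sample_nut below 0.03 m/s and x of bearing_2 in the frame of bearing_bin between -0.06 and 0.06 m and y of bearing_2 in the frame of bearing_bin between -0.053 and 0.053 m and x of bearing_3 in the frame of bearing_bin between -0.06 and 0.06 m and y of bearing_3 in the frame of bearing_bin between -0.053 and 0.053 m and x of nut_1 in the frame of nut_bin between -0.06 and 0.06 m and y of nut_1 in the frame of nut_bin between -0.053 and 0.053 m and z of each of nut_1, nut_2, sample_nut in the frame of nut_bin below 0.044 m and x of nut_2 in the frame of nut_bin between -0.06 and 0.06 m and y of nut_2 in the frame of nut_bin between -0.053 and 0.053 m and x of sample_bearing in the frame of bearing_bin between -0.06 and 0.06 m and y of sample_bearing in the frame of bearing_bin between -0.053 and 0.053 m and x of sample_nut in the frame of nut_bin between -0.06 and 0.06 m and y of sample_nut in the frame of nut_bin between -0.053 and 0.053 m); the robot touches nothing.
It fails at once if a part is lifted off the deck (its origin more than 22 mm above the deck) (height (world z) of any of bearing_1, bearing_2, bearing_3, nut_1, nut_2 above 0.097 m).
It fails at once if a bin or a part in it is picked up (bin's underside more than 15 mm, sample more than 60 mm above the bench) (height (world z) of any of bearing_bin, nut_bin above 0.015 m or height (world z) of any of sample_bearing, sample_nut above 0.06 m).
It fails at once if the grease tin, the wood block or the air driver is moved by more than 20 mm (distance of any of grease_tin, wood_block, air_driver from where it was at the start of the episode above 0.02 m).
It also fails if it takes over 72 s, if anything falls off the work surface, if the arm or the gripper's body presses on something with over 40 N, if the wrist force passes 120 N, or if a joint passes its speed limit or range.

ROBOT

A 7-joint arm with a two-finger parallel gripper is mounted at the origin on a cart in front of the work surface, level with it; the furniture and walls round the work are solid. World frame = base frame: x ahead of the robot, y to its left, z up, the work surface at z = 0. Lengths are in m, angles in rad, forces in N, time in s.
With the tool pointing down it reaches from about 0.425 to 0.875 m from the base axis. Payload 9.9 kg.
Tool frame: the origin (TCP) lies midway between the tips of the shut fingers; the grasp point (between the pads) lies 19 mm behind it; z points along the fingers, y is the line along which they close (so a half turn about z gives the same grasp; the last joint's range is limited). The gripper opens to 85 mm and grips with 20 to 120 N. Pads are 22 mm wide; open, the fingers measure 114 mm over their backs; the gripper's body (76 mm by 85 mm) begins 54 mm behind the grasp point. The pads swing forward as they close: fully open they stand 13 mm farther back than shut.
Start: joints at [1.039, 0.576, 0.025, 1.437, -0.015, 1.129, -0.057], TCP at [0.292, -0.608, 0.209] pointing down, gripper open.
Joint ranges: [-2.76, 2.76], [-0.34, 2.15], [-1.52, 1.57], [0.19, 2.46], [-1.09, 4.23], [0.17, 1.99], [-2.82, 2.82]. Speed limits (rad/s): [2.22, 2.22, 3.01, 3.01, 3.14, 3.14, 3.14].

INTERFACE

Orientations are given as a unit quaternion [x, y, z, w].
In Python, from station import ctrl, eyes gives the robot as it stands.
- The arm moves only by the shell command python3 -m crank 'ROWS' [OPENING] [FORCE]. ROWS is a JSON object of lists of equal length, an entry for each row: "xyz": the shift along the tool's x, y, z in cm, a list of three; "roll": the turn about the tool's z in degrees. In form: {"xyz": [[x, y, z], ...], "roll": [roll, ...]}. A call has 1 to 5 rows; each row is the pose to reach, as a shift and turn from the pose commanded when the call began, along the tool's axes at that moment; what a row does not reach only later rows make up. A row lasts 1/10 s, in which the tool goes at most 50 mm and 8.59 degrees, less where a joint would pass 70% of its speed; a pose out of reach is approached as far as the arm can. A call with a gripper value outside its range is refused whole. OPENING is the finger opening in cm, from 0 to 8.54, set as the call begins (- or left out, the last holds). The fingers move at their own pace and stop on an object; FORCE is the grip in N (left out, the last holds). Time passes only in rows, so rows that repeat a pose let the fingers close. It gives the time, the measured TCP pose, the force, the opening and the grip force at its end, in the units of the state.
- ctrl.observe(): the state, without advancing time (a new reading comes with each control period).
- eyes.snapshot(name): name is "scene" or "side" or "wrist"; returns (picture, depth): 420x560x3 uint8, red, green, blue; 420x560 float32, m along the optical axis (not along the pixel's ray), 0 where there is no reading.
- eyes.calibration(name): a dict with "intrinsics" (3x3 intrinsics, pixels), "R" (3x3) and "t" (3): a world point X has camera coordinates R X + t. Camera axes: x right, y down, z forward; pixel columns grow to the right and rows downward; lengths in m; the calibration is good to about 2 mm. A picture is of the moment at which its call begins: read the wrist's pose just before it. calibration takes no time and is no camera call; for the wrist camera it gives the pose at the moment of the call.
- ctrl.sign_off(): hands the job in; it is judged then, once.
The state is a dict: "t": time; "joint_pos": joint angles; "qd": joint speeds; "tau": joint torques, N m; "ee_pos": TCP position; "orientation": TCP orientation; "force": force on the tool from outside, world axes, zero at the start; "torque": the same for the moment, N m; "opening": opening from 0.0 (shut) to 1.0 (fully open); "grasp_force": force on a finger pad.
Only numpy, scipy, OpenCV 4.12 (cv2) and the standard library are available. Lean on these libraries where they do the work, as an engineer would, in place of code of your own. Each camera call takes 0.05 s, during which the arm holds its last target. There are 200 camera calls.

## Working session

There is one attempt and no reset: what is moved stays moved. The work goes in short steps, Python scripts to look and compute and a shell command to move; the robot and the scene stay as the last step left them, time stands still between calls to the robot, and variables do not carry over. Pictures are saved under pics/ and viewed, at most 10 in all, crops included, and the job is handed in when it is done.

```bash
ls; mkdir -p pics; cat > h.py <<'E'
import numpy as np, cv2
from station import ctrl, eyes
from scipy.spatial.transform import Rotation as Rn
def snap(n,f=None):
    c=eyes.calibration(n); p,d=eyes.snapshot(n)
    if f: cv2.imwrite('pics/'+f+'.png',p[:,:,::-1])
    return p,d,c
def cloud(d,c):
    K=np.array(c['intrinsics']); v,u=np.mgrid[:d.shape[0],:d.shape[1]]
    P=np.stack([(u-K[0,2])/K[0,0]*d,(v-K[1,2])/K[1,1]*d,d],-1)
    return (P-np.array(c['t']))@np.array(c['R'])
E
python3 - <<'E'
from h import *
for n in('scene','side'):
    p,d,c=snap(n,n+'0'); np.savez(n+'0.npz',p=p,d=d,W=cloud(d,c))
    print(n,-np.array(c['R']).T@np.array(c['t']))
s=ctrl.observe();print(s['t'],s['ee_pos'],s['orientation'],Rn.from_quat(s['orientation']).as_matrix().round(3).tolist())
E
```

```text
pics
scene [ 0.23280082 -0.57176173  0.60904366]
side [ 0.42890309 -0.99440086  0.52513116]
0.1 [ 0.29209218 -0.60802108  0.20814806] [ 9.75031497e-01  2.22065326e-01 -1.93433019e-04 -7.30303681e-04] [[0.901, 0.433, -0.001], [0.433, -0.901, 0.001], [-0.0, -0.002, -1.0]]
```

View pics/scene0.png

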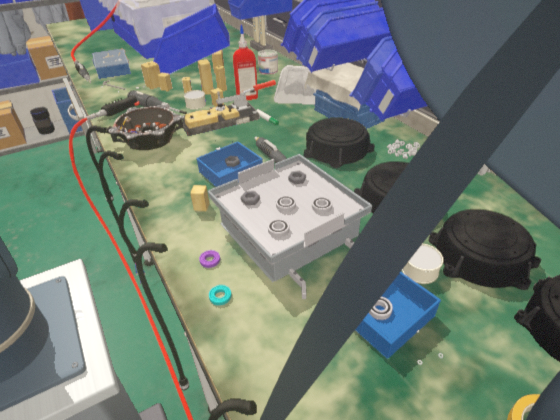

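View pics/side0.png

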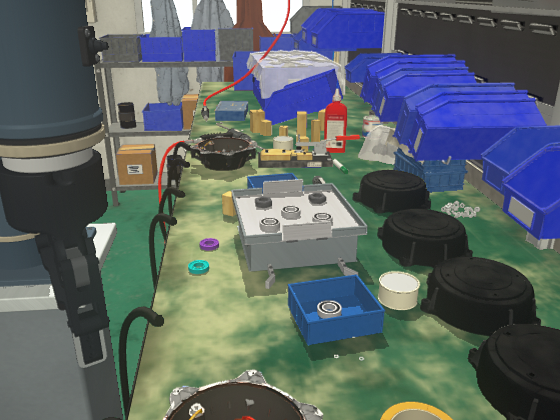

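The scene view shows nuts at (250,199) and (297,177), and bearings at (286,202), (322,204) and (278,228). The right bin (398,312) holds a bearing and the left bin (230,163) holds a nut. The purple (209,259) and turquoise (220,295) rings are look-alikes and stay put. In the side view the right bin is at (335,310) and the tin at (399,290).

```bash
cat > m.py <<'E'
from h import *
from scipy import ndimage as nd
for n in('scene','side'):
    z=np.load(n+'0.npz'); W=z['W']; p=z['p'].astype(int); d=z['d']
    ok=(d>0)
    hsv=cv2.cvtColor(z['p'],cv2.COLOR_RGB2HSV).astype(int)
    # deck
    box=ok&(W[...,0]>.3)&(W[...,0]<.9)&(abs(W[...,1])<.7)
    m=box&(abs(W[...,2]-.075)<.004)&(hsv[...,1]<40)
    l,k=nd.label(m); s=nd.sum(m,l,range(1,k+1)); m=l==1+np.argmax(s)
    print(n,'deck z',np.median(W[m][:,2]))
    hi=box&(W[...,2]>.068)&(W[...,2]<.093)&(hsv[...,1]<60)
    l2,_=nd.label(hi); hi=l2==np.bincount(l2[m]).argmax()
    r=cv2.minAreaRect(W[hi][:,:2].astype(np.float32)*1000); print(' tray rect',np.round(r[0],1),np.round(r[1],1),r[2])
    # parts above deck
    dk=np.median(W[m][:,2])
    c0=np.array(r[0])/1000; th=np.radians(r[2]); 
    q=(W[...,:2]-c0)@np.array([[np.cos(th),-np.sin(th)],[np.sin(th),np.cos(th)]])
    t=box&(abs(q)<.112).all(-1)&(W[...,2]>dk+.007)&(W[...,2]<dk+.03)
    l,k=nd.label(t)
    for i in range(1,k+1):
        mm=l==i
        if mm.sum()<40: continue
        v,u=np.nonzero(mm); X=W[mm]; 
        cc,rr=cv2.minEnclosingCircle(X[X[:,2]>np.percentile(X[:,2],60)-.003][:,:2].astype(np.float32)*1000)
        print(' part px',int(u.mean()),int(v.mean()),'xy',np.round(cc,1),round(rr,1),'z',np.percentile(X[:,2],90).round(4),p[mm].mean(0).round())
    b=box&(hsv[...,0]>95)&(hsv[...,0]<120)&(hsv[...,1]>130)&(W[...,2]>.036)&(W[...,2]<.056)
    l,k=nd.label(nd.binary_closing(b,iterations=1))
    for i in range(1,k+1):
        mm=(l==i)&b
        if mm.sum()<60: continue
        v,u=np.nonzero(mm);X=W[mm]; X=X[X[:,2]>.04]; r=cv2.minAreaRect(X[:,:2].astype(np.float32)*1000)
        print(' bin px',int(u.mean()),int(v.mean()),np.round(r[0],1),np.round(r[1],1),round(r[2],1),'z',np.percentile(X[:,2],90).round(4))
    for nm,(zl,zh),f in (('tin',(.03,.045),(hsv[...,1]<60)&(hsv[...,2]>130)),('wood',(.04,.06),(hsv[...,0]>12)&(hsv[...,0]<30)&(hsv[...,1]>70)),('driver',(.015,.05),hsv[...,2]<75)):
        b=box&f&(W[...,2]>zl)&(W[...,2]<zh); l,k=nd.label(b)
        for i in range(1,k+1):
            mm=l==i
            if mm.sum()<60: continue
            v,u=np.nonzero(mm);X=W[mm];print(' ',nm,'px',int(u.mean()),int(v.mean()),'min',X.min(0).round(3),'max',X.max(0).round(3))
E
python3 m.py
```

```text
scene deck z 0.07516213138995421
 tray rect [565.2   5.3] [248.3 252.4] 5.102905750274658
 part px 296 175 xy [627.3  69.1] 20.9 z 0.09 [130. 123. 121.]
 part px 249 196 xy [502.6  56.5] 20.4 z 0.0897 [135. 128. 126.]
 part px 285 202 xy [557.2   1.5] 22.2 z 0.0878 [180. 172. 168.]
 part px 321 203 xy [620.2 -42.4] 22.3 z 0.0877 [178. 171. 166.]
 part px 278 226 xy [507.1 -56.8] 21.7 z 0.0878 [181. 173. 168.]
 bin px 231 162 [549.7 277.1] [131.8 117.2] 7.5 z 0.048
 bin px 405 314 [ 599.  -298.3] [132.8  84.6] 11.4 z 0.0482
  tin px 282 93 min [0.866 0.552 0.03 ] max [0.9   0.613 0.045]
  tin px 239 103 min [0.705 0.563 0.03 ] max [0.746 0.608 0.045]
  tin px 270 144 min [0.677 0.263 0.03 ] max [0.688 0.339 0.041]
  tin px 425 259 min [ 0.69  -0.268  0.03 ] max [ 0.762 -0.208  0.042]
  wood px 216 91 min [0.668 0.659 0.04 ] max [0.703 0.694 0.058]
  wood px 199 115 min [0.529 0.522 0.04 ] max [0.628 0.596 0.053]
  wood px 198 191 min [0.409 0.159 0.04 ] max [0.45  0.201 0.058]
  driver px 151 141 min [0.344 0.464 0.015] max [0.486 0.542 0.05 ]
  driver px 334 151 min [0.755 0.14  0.01
[... 900 characters left out ...]
0.043]
  wood px 274 152 min [0.53  0.516 0.04 ] max [0.626 0.591 0.054]
  wood px 226 196 min [0.411 0.157 0.04 ] max [0.435 0.199 0.057]
  driver px 215 147 min [0.356 0.607 0.031] max [0.425 0.652 0.05 ]
  driver px 224 160 min [0.315 0.46  0.015] max [0.514 0.561 0.05 ]
  driver px 320 158 min [0.693 0.5   0.015] max [0.756 0.563 0.028]
  driver px 386 199 min [0.757 0.135 0.015] max [0.9   0.249 0.05 ]
  driver px 418 248 min [ 0.758 -0.143  0.015] max [0.9   0.026 0.05 ]
  driver px 469 311 min [ 0.756 -0.363  0.015] max [ 0.9  -0.18  0.05]
  driver px 510 393 min [ 0.769 -0.559  0.015] max [ 0.826 -0.403  0.05 ]
  driver px 242 409 min [ 0.387 -0.539  0.025] max [ 0.492 -0.495  0.05 ]
```

```bash
cat > go.py <<'E'
# go.py "x y z a" ... : tray frame mm, a deg = tool y vs tray x -> tool shifts (cm), roll (deg)
import sys
from h import *
C=np.array([565.5,5.]);T=np.radians(5.0);X=np.array([np.cos(T),np.sin(T)]);Y=np.array([-np.sin(T),np.cos(T)])
def tray(w): w=np.asarray(w)[:2]-C; return np.array([w@X,w@Y])
s=ctrl.observe();p=np.array(s['ee_pos'])*1000;M=Rn.from_quat(s['orientation']).as_matrix()
a0=np.degrees(np.arctan2(M[1,1],M[0,1])-T)
print('t',round(s['t'],2),'tray xy',tray(p).round(1),'z',p[2].round(1),'a',a0.round(1),'F',np.round(s['force'],1),'op',round(s['opening'],3),'j7',round(s['joint_pos'][6],2))
for g in sys.argv[1:]:
    x,y,z,a=map(float,g.split()); w=np.r_[C+x*X+y*Y,z]
    print(g,'->',((w-p)@M/10).round(2).tolist(),'roll',round(-((a-a0+180)%360-180),1))
E
python3 go.py "7 -390 150 0" "7 -390 10 0"
python3 -c "
import cv2;p=cv2.imread('pics/scene0.png')[150:350,190:450];cv2.imwrite('pics/crop.png',cv2.resize(p,None,fx=3,fy=3,interpolation=2))"
```

```text
t 0.1 tray xy [-325.8 -586.9] z 208.1 a -69.3 F [-0.2  0.1  0.2] op 1.004 j7 -0.06
7 -390 150 0 -> [38.09, -6.67, 5.82] roll -69.3
7 -390 10 0 -> [38.09, -6.65, 19.82] roll -69.3
```

View pics/crop.png

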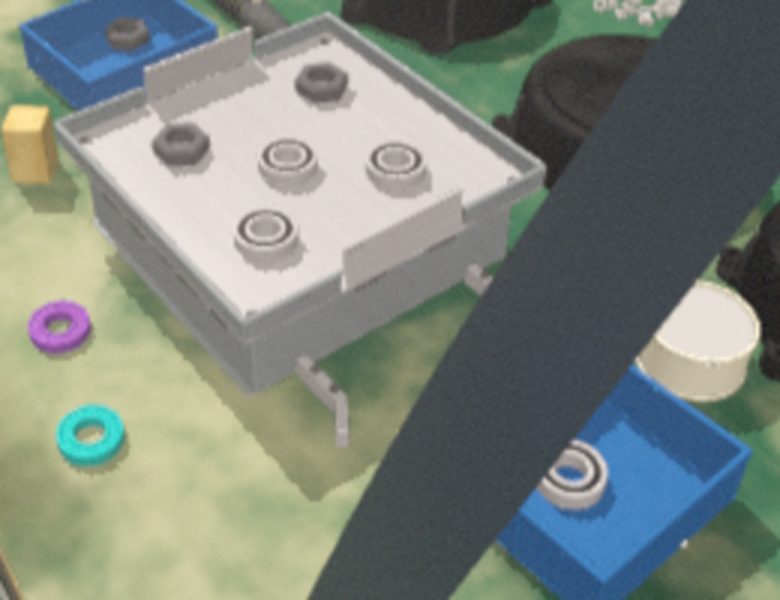

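The crop confirms it: on the deck are three steel bearings and two dark nuts. The right bin holds a bearing and the left bin a nut. The purple and turquoise rings are on the bench and not wanted.

```bash
python3 -m crank '{"xyz":[[4,-0.7,0.6],[8,-1.4,1.2],[12,-2.1,1.8],[16,-2.8,2.4],[20,-3.5,3]],"roll":[-7,-14,-21,-28,-35]}' 8.5 
python3 go.py "7 -390 150 0" "7 -390 10 0"
```

```text
t: 0.6
ee_pos: [0.4584, -0.4891, 0.1783]
orientation: [0.862, 0.507, -0.0, -0.0]
force: [0.3, -0.1, 0.5]
opening: 0.999
grasp_force: 0.0
t 0.6 tray xy [-149.8 -482.9] z 178.3 a -34.1 F [ 0.3 -0.1  0.5] op 0.999 j7 0.16
7 -390 150 0 -> [16.48, 7.79, 2.83] roll -34.1
7 -390 10 0 -> [16.47, 7.8, 16.83] roll -34.1
```

```bash
python3 -m crank '{"xyz":[[4,2,0.6],[8,4,1.2],[12,5.8,1.8],[16.4,7.8,2.8],[16.4,7.8,2.8]],"roll":[-7,-14,-21,-28,-34.2]}' >/dev/null
python3 -m crank '{"xyz":[[0,0,4],[0,0,8],[0,0,11],[0,0,13],[0,0,13]],"roll":[0,0,0,0,0]}' 
python3 go.py "7 -390 10 0" "0 -236 10 0"
```

```text
t: 1.6
ee_pos: [0.6034, -0.3843, 0.017]
orientation: [0.676, 0.737, -0.001, -0.003]
force: [0.4, 0.5, 0.9]
opening: 0.997
grasp_force: 0.0
t 1.6 tray xy [   3.8 -391.1] z 17.0 a -0.1 F [0.4 0.5 0.9] op 0.997 j7 0.37
7 -390 10 0 -> [0.11, 0.32, 0.7] roll -0.1
0 -236 10 0 -> [15.51, -0.41, 0.76] roll -0.1
```

```bash
python3 -m crank '{"xyz":[[1,0.3,0.6],[2,0.3,0.6],[3,0.3,0.6],[4,0.3,0.6],[5,0.2,0.6]],"roll":[0,0,0,0,0]}' |grep -E "force|ee"
python3 -m crank '{"xyz":[[0.9,-0.1,0],[1.8,-0.2,0],[2.7,-0.2,0],[3.6,-0.3,0],[4.5,-0.4,0]],"roll":[0,0,0,0,0]}' |grep -E "force|ee"
python3 go.py "0 -236 10 0"
python3 - <<'E'
from h import *
p,d,c=snap('side','s1')
E
```

```text
ee_pos: [0.604, -0.3344, 0.0158]
force: [-0.1, 0.4, -0.2]
grasp_force: 0.0
ee_pos: [0.5956, -0.2904, 0.0149]
force: [-0.6, -0.1, 0.8]
grasp_force: 0.0
t 2.6 tray xy [   4.2 -296.9] z 14.9 a -0.1 F [-0.6 -0.1  0.8] op 0.995 j7 0.24
0 -236 10 0 -> [6.09, -0.44, 0.49] roll -0.1
```

View pics/s1.png

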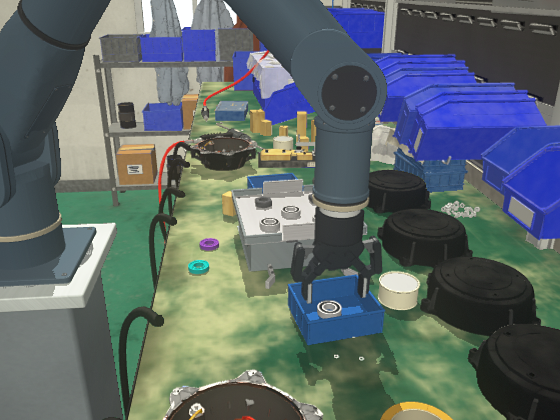

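Surprise: the fingers look to be inside the bin, at (307,295) and (372,300), and the bin has not moved. I'll measure before going on.

```bash
python3 - <<'E'
from h import *
a=np.load('side0.npz'); p,d,c=snap('side'); W=cloud(d,c)
ch=(abs(p.astype(int)-a['p'].astype(int)).sum(-1)>60)
for n,(u0,u1) in {'L':(295,315),'R':(360,382)}.items():
    m=np.zeros_like(ch); m[240:330,u0:u1]=1; m&=ch&(W[...,2]<.2)&(d>0)
    for v in range(250,320,6):
        k=m[v]; 
        if k.any(): print(n,v,np.nonzero(k)[0][[0,-1]],W[v][k].mean(0).round(3))
for v,u in((290,300),(300,340),(315,330),(325,330),(335,330)):print(v,u,a['W'][v,u].round(3),W[v,u].round(3))
E
```

```text
L 250 [295 314] [ 0.542 -0.302  0.149]
L 256 [295 314] [ 0.539 -0.301  0.138]
L 262 [295 314] [ 0.543 -0.297  0.125]
L 268 [301 314] [ 0.551 -0.292  0.11 ]
L 274 [295 314] [ 0.543 -0.303  0.106]
L 280 [295 311] [ 0.541 -0.305  0.097]
L 286 [301 311] [ 0.547 -0.3    0.082]
L 292 [301 311] [ 0.547 -0.301  0.071]
L 298 [304 311] [ 0.549 -0.303  0.061]
L 316 [305 306] [ 0.542 -0.335  0.049]
R 250 [360 380] [ 0.653 -0.297  0.141]
R 256 [369 380] [ 0.659 -0.291  0.126]
R 262 [360 380] [ 0.657 -0.289  0.114]
R 268 [364 381] [ 0.658 -0.295  0.106]
R 274 [370 371] [ 0.654 -0.294  0.095]
R 280 [360 368] [ 0.644 -0.293  0.083]
R 286 [360 368] [ 0.645 -0.293  0.072]
R 292 [360 365] [ 0.643 -0.295  0.061]
R 304 [379 379] [ 0.667 -0.313  0.048]
R 310 [374 379] [ 0.66  -0.324  0.045]
290 300 [ 0.548 -0.234  0.032] [ 0.548 -0.232  0.031]
300 340 [ 0.621 -0.235  0.007] [ 0.621 -0.233  0.006]
315 330 [ 0.591 -0.29   0.016] [ 0.591 -0.292  0.017]
325 330 [ 0.58  -0.343  0.035] [ 0.58  -0.342  0.035]
335 330 [ 0.58  -0.344  0.016] [ 0.581 -0.341  0.015]
```

```bash
python3 - <<'E'
from h import *
p,_,_=snap('side'); q,_,_=snap('wrist')
a=cv2.resize(p[220:350,270:400],(520,520),interpolation=2); b=cv2.resize(q,(280,210))
im=np.zeros((520,800,3),np.uint8); im[:,:520]=a; im[:210,520:]=b
cv2.imwrite('pics/c2.png',im[:,:,::-1])
E
```

```text
(no output)
```

View pics/c2.png

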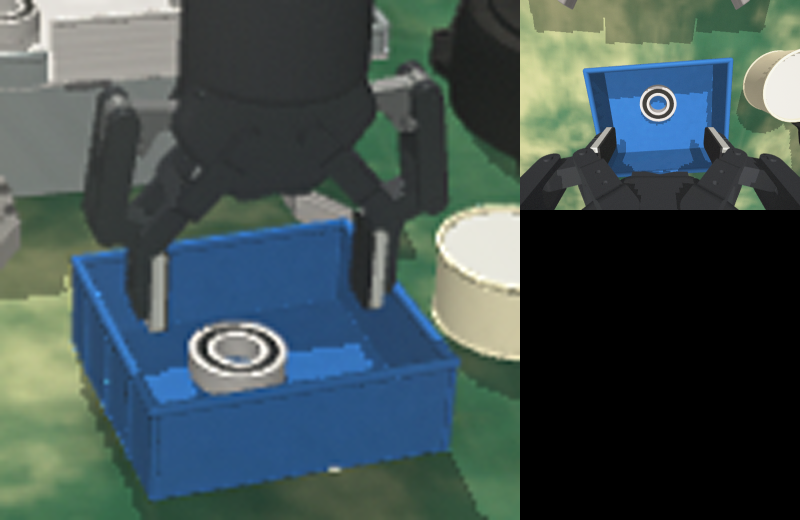

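The fingertips end near z = 0.05, well above what the reported TCP suggests, so they passed over the wall. I'll back out and lower gradually while watching force and the camera.

```bash
python3 -m crank '{"xyz":[[0,0.2,-2],[-4,0.3,-2],[-8,0.3,-2],[-9.3,0.3,0],[-9.3,0.3,1]],"roll":[0,0,0,0,0]}' |grep -E "force|ee"
python3 -m crank '{"xyz":[[0,0,0.5],[0,0,0.5],[0,0,0.5]],"roll":[0,0,0]}' |grep -E "force|ee"
cat > tip.py <<'E'
from h import *
s=ctrl.observe();p,d,c=snap('side');W=cloud(d,c);e=np.array(s['ee_pos'])
m=(d>0)&(np.linalg.norm(W[...,:2]-e[:2],axis=-1)<.075)&(W[...,2]>.008)&(p.max(-1)<75)
for n,k in(('near',m&(W[...,0]<e[0])),('far',m&(W[...,0]>e[0]))):
    X=W[k]; print(n,len(X),'tip z',np.sort(X[:,2])[:8].round(3) if len(X) else '',X[np.argsort(X[:,2])[:8]].mean(0).round(3))
print('ee',e.round(4),'F',np.round(s['force'],1))
E
python3 tip.py
```

```text
ee_pos: [0.6047, -0.3877, 0.0033]
force: [-0.3, -0.1, -0.5]
grasp_force: 0.0
ee_pos: [0.6073, -0.382, 0.0004]
force: [-0.7, 0.2, 0.1]
grasp_force: 0.0
near 4976 tip z [0.044 0.044 0.044 0.046 0.046 0.046 0.046 0.047] [ 0.56  -0.395  0.045]
far 2850 tip z [0.037 0.037 0.037 0.038 0.038 0.038 0.039 0.039] [ 0.651 -0.382  0.038]
ee [ 6.073e-01 -3.820e-01  4.000e-04] F [-0.7  0.2  0.1]
```

```bash
python3 -m crank '{"xyz":[[0,0,0.5],[0,0,1],[0,0,1.4],[0,0,1.4]],"roll":[0,0,0,0]}' |grep -E "force|ee"
python3 tip.py
```

```text
ee_pos: [0.6061, -0.3832, -0.015]
force: [0.3, 0.6, 0.4]
grasp_force: 0.0
near 4802 tip z [0.028 0.029 0.029 0.03  0.03  0.03  0.031 0.031] [ 0.557 -0.395  0.03 ]
far 2832 tip z [0.02  0.021 0.022 0.022 0.023 0.023 0.024 0.024] [ 0.65  -0.38   0.022]
ee [ 0.6061 -0.3832 -0.015 ] F [0.3 0.6 0.4]
```

```bash
python3 -m crank '{"xyz":[[0.8,0.2,0],[1.6,0.2,0],[2.4,0.2,0],[3.2,0.2,0],[4,0.1,0]],"roll":[0,0,0,0,0]}' |grep -E "force|ee"
python3 -m crank '{"xyz":[[0.9,-0.1,0],[1.8,-0.2,0],[2.7,-0.2,0],[3.6,-0.3,0],[4.5,-0.4,0]],"roll":[0,0,0,0,0]}' |grep -E "force|ee"
python3 go.py "0 -236 -14 0"
cat > bins.py <<'E'
from h import *
from scipy import ndimage as nd
import sys
C=np.array([565.5,5.]);T=np.radians(5.0);R=np.array([[np.cos(T),-np.sin(T)],[np.sin(T),np.cos(T)]])
for n in sys.argv[1:] or ['scene','side']:
    p,d,c=snap(n);W=cloud(d,c);h=cv2.cvtColor(p,cv2.COLOR_RGB2HSV).astype(int)
    q=(W[...,:2]*1000-C)@R
    b=(d>0)&(abs(q[...,0])<110)&(abs(q[...,1])<380)&(h[...,0]>95)&(h[...,0]<120)&(h[...,1]>130)&(W[...,2]>.042)&(W[...,2]<.055)
    for sg in(1,-1):
        k=b&(q[...,1]*sg>105)
        if k.sum()<30: continue
        X=q[k];r=cv2.minAreaRect(X.astype(np.float32));lo,hi=X.min(0),X.max(0)
        print(n,'L' if sg>0 else 'R','rect',np.round(r[0],1),np.round(r[1],1),round(r[2],1),'x',lo[0].round(1),hi[0].round(1),'y',lo[1].round(1),hi[1].round(1))
E
python3 bins.py
```

```text
ee_pos: [0.604, -0.3433, -0.0139]
force: [-1.1, -2.8, 0.1]
grasp_force: 1.4
ee_pos: [0.5965, -0.2985, -0.014]
force: [1.0, -2.9, 1.2]
grasp_force: 1.7
t 5.1 tray xy [   4.4 -305. ] z -14.0 a -0.1 F [ 1.  -2.9  1.2] op 0.995 j7 0.24
0 -236 -14 0 -> [6.9, -0.46, 0.0] roll -0.1
scene L rect [  7.3 272.3] [130.2 116.8] 3.4 x -60.3 73.8 y 211.9 331.9
scene R rect [   5.8 -236.7] [132.1 115.2] 0.1 x -60.2 71.8 y -294.4 -179.0
side L rect [  6.2 293.7] [137.6  84. ] 10.8 x -57.8 71.2 y 239.5 336.7
side R rect [   4.  -237.1] [130.1 121.5] 1.8 x -59.7 70.8 y -299.7 -178.0
```

```bash
python3 -m crank '{"xyz":[[0.7,-0.2,0],[1.4,-0.4,0],[2.1,-0.5,0],[2.8,-0.5,0],[3.5,-0.5,0]],"roll":[0,0,0,0,0]}' |grep -E "force|ee"
python3 -m crank '{"xyz":[[0.7,0,0],[1.4,0,0],[2.1,0,0],[2.8,0,0],[3.4,0,0]],"roll":[0,0,0,0,0]}' |grep -E "force|ee"
python3 go.py "0 -236 -14 0";python3 bins.py
```

```text
ee_pos: [0.5882, -0.2641, -0.0141]
force: [-0.1, -3.6, 0.8]
grasp_force: 1.7
ee_pos: [0.5855, -0.23, -0.0141]
force: [1.3, -2.9, 0.6]
grasp_force: 1.7
t 6.2 tray xy [  -0.6 -235.8] z -14.1 a -0.1 F [ 1.3 -2.9  0.6] op 0.989 j7 0.14
0 -236 -14 0 -> [-0.02, 0.06, -0.01] roll -0.1
scene L rect [  7.4 272.4] [129.6 118.3] 2.8 x -59.4 74.3 y 211.9 332.4
scene R rect [  -0.6 -167.9] [114.2 128.2] 89.4 x -64.8 64.0 y -225.3 -110.9
side L rect [  1.2 303. ] [147.6  78.5] 21.1 x -57.5 72.3 y 239.7 333.4
side R rect [   0.5 -170.4] [129.9 120.4] 0.6 x -64.2 66.0 y -231.2 -110.7
```

```bash
python3 -m crank '{"xyz":[[0.2,0,0],[0.4,0,0],[-1,0,0],[-2,0,-4],[-2,0,-9]],"roll":[0,0,0,0,0]}' |grep -E "force|ee"
python3 -m crank '{"xyz":[[0,0,-4.5],[3,0,-9],[8,0.1,-9],[13,0.2,-9],[18,0.3,-9]],"roll":[0,0,0,0,0]}' |grep -E "force|ee"
python3 -m crank '{"xyz":[[5,0,0],[10,0,0],[15,0,0],[20,0,0],[25,0.4,0]],"roll":[0,0,0,0,0]}' |grep -E "force|ee"
python3 go.py "8 378 150 0" "8 378 -14 0"; python3 bins.py
```

```text
ee_pos: [0.5852, -0.2515, 0.0744]
force: [0.7, -1.5, 0.6]
grasp_force: 0.0
ee_pos: [0.5748, -0.0714, 0.1664]
force: [0.7, 0.8, -0.1]
grasp_force: 0.0
ee_pos: [0.5568, 0.178, 0.1659]
force: [1.9, -0.0, 0.1]
grasp_force: 0.0
t 7.8 tray xy [  6.5 173.1] z 165.9 a -0.1 F [ 1.9 -0.   0.1] op 0.999 j7 -0.49
8 378 150 0 -> [20.49, 0.12, 1.6] roll -0.1
8 378 -14 0 -> [20.48, 0.13, 18.0] roll -0.1
scene L rect [  7.5 272.7] [130.4 120.5] 3.2 x -59.4 73.5 y 210.0 333.1
scene R rect [   1.4 -167.6] [114.9 132. ] 89.9 x -64.7 67.4 y -225.1 -110.1
side L rect [  8.  286.8] [131.5  90.3] 4.0 x -57.8 71.6 y 237.5 336.1
side R rect [   2.2 -169.9] [132.4 121.3] 0.0 x -64.0 68.5 y -230.5 -109.3
```

```bash
python3 -m crank '{"xyz":[[5,0,0],[10,0.1,0],[15,0.1,0.5],[20.5,0.1,2],[20.5,0.1,6]],"roll":[0,0,0,0,0]}' |grep -E "force|ee"
python3 -m crank '{"xyz":[[0,0,4],[0,0,8],[0,0,11],[0,0,12],[0,0,12]],"roll":[0,0,0,0,0]}' |grep -E "force|ee"
python3 go.py "8 343 -14 0" "0 236 -14 0"; python3 tip.py
```

```text
ee_pos: [0.5402, 0.3905, 0.1087]
force: [-0.2, 0.7, -0.6]
grasp_force: 0.0
ee_pos: [0.5407, 0.3796, -0.0154]
force: [0.1, -0.4, 0.8]
grasp_force: 0.0
t 8.9 tray xy [  8.  375.3] z -15.4 a -0.1 F [ 0.1 -0.4  0.8] op 0.997 j7 -0.86
8 343 -14 0 -> [-3.23, 0.01, -0.14] roll -0.1
0 236 -14 0 -> [-13.94, -0.76, -0.12] roll -0.1
near 842 tip z [0.034 0.036 0.038 0.04  0.042 0.043 0.044 0.046] [0.49  0.367 0.04 ]
far 1074 tip z [0.034 0.036 0.039 0.039 0.043 0.044 0.046 0.048] [0.59  0.379 0.041]
ee [ 0.5407  0.3796 -0.0154] F [ 0.1 -0.4  0.8]
```

Tip readings there are hidden by the bin and tray, and the height command matches the right side, so I'll push.

```bash
python3 -m crank '{"xyz":[[-0.8,0,0],[-1.6,0,0],[-2.4,0,0],[-3.2,0,0],[-4,0,0]],"roll":[0,0,0,0,0]}' |grep -E "force|ee"
python3 -m crank '{"xyz":[[-0.9,-0.1,0],[-1.8,-0.2,0],[-2.7,-0.3,0],[-3.6,-0.4,0],[-4.5,-0.5,0]],"roll":[0,0,0,0,0]}' |grep -E "force|ee"
python3 go.py "0 236 -14 0"; python3 bins.py scene
```

```text
ee_pos: [0.546, 0.3409, -0.0131]
force: [2.1, 5.7, 2.8]
grasp_force: 2.2
ee_pos: [0.5443, 0.2967, -0.0132]
force: [0.6, 6.4, 3.5]
grasp_force: 3.0
t 9.95 tray xy [  4.3 292.5] z -13.2 a -0.1 F [0.6 6.4 3.5] op 0.992 j7 -0.78
0 236 -14 0 -> [-5.65, -0.43, 0.06] roll -0.1
scene L rect [ -2.5 234.9] [132.1  93.1] 2.7 x -66.7 62.5 y 185.4 282.4
scene R rect [   0.7 -167.8] [131.7 114.8] 0.3 x -65.2 66.7 y -225.3 -110.6
```

```bash
python3 -m crank '{"xyz":[[-0.7,0,0],[-1.4,0,0],[-2.1,0,0],[-2.8,0,0],[-3.5,0,0]],"roll":[0,0,0,0,0]}' |grep -E "force|ee"
python3 -m crank '{"xyz":[[-0.7,0,0],[-1.4,0,0],[-2.1,0,0],[-2.4,0,0],[-2.6,0,0]],"roll":[0,0,0,0,0]}' |grep -E "force|ee"
python3 go.py "0 236 -14 0"; python3 bins.py scene
```

```text
ee_pos: [0.547, 0.2621, -0.0134]
force: [-0.5, 6.4, 3.8]
grasp_force: 3.3
ee_pos: [0.549, 0.2415, -0.0132]
force: [-2.3, 24.5, -1.8]
grasp_force: 12.1
t 11.0 tray xy [  4.2 237. ] z -13.2 a -0.0 F [-2.3 24.5 -1.8] op 0.994 j7 -0.72
0 236 -14 0 -> [-0.1, -0.42, 0.08] roll -0.0
scene L rect [ -7.6 219.6] [123.8  26.9] 13.8 x -65.3 55.7 y 191.8 225.4
scene R rect [   1.1 -168. ] [132.6 115.5] 0.1 x -65.2 67.5 y -225.7 -110.2
```

Both bins look home. Now the nuts, using a cradle push with fingers about 3 cm apart.

```bash
python3 -m crank '{"xyz":[[1,0,0],[2,0,-1],[2,0,-6],[2,0,-11],[2,0,-16]],"roll":[0,0,0,0,0]}' |grep -E "force|ee"
python3 -m crank '{"xyz":[[-5,-1.5,0],[-10,-3,0],[-15,-5,0],[-20,-7,0],[-23,-8.3,0]],"roll":[6,12,18,24,30]}' 3.0 |grep -E "force|ee"
python3 -m crank '{"xyz":[[0,0,0],[0,0,0]],"roll":[0,0]}' |grep -E "opening|ee"
python3 go.py "-78 21 70 -30"; python3 bins.py scene; python3 tip.py
```

```text
ee_pos: [0.5466, 0.2536, 0.1481]
force: [2.4, 0.5, 0.5]
grasp_force: 0.0
ee_pos: [0.4827, 0.0153, 0.1465]
force: [1.5, -0.7, 0.8]
grasp_force: 0.0
ee_pos: [0.4837, 0.0169, 0.1466]
opening: 0.355
t 12.25 tray xy [-80.4  19. ] z 146.6 a -30.3 F [0.1 0.4 0.7] op 0.355 j7 -0.7
-78 21 70 -30 -> [0.3, 0.1, 7.66] roll -0.3
scene L rect [-17.2 220.8] [113.4  34.2] 19.5 x -65.8 41.9 y 185.7 225.6
scene R rect [   1.2 -168.2] [114.8 132.4] 89.9 x -65.0 67.3 y -225.7 -110.8
near 1557 tip z [0.172 0.172 0.173 0.174 0.174 0.174 0.174 0.175] [0.472 0.023 0.174]
far 1639 tip z [0.078 0.079 0.081 0.081 0.081 0.084 0.085 0.086] [0.516 0.044 0.082]
ee [0.4842 0.0183 0.1465] F [ 0.5  0.8 -0.2]
```

```bash
python3 -m crank '{"xyz":[[0.1,0,3],[0.1,0,6],[0.1,0,8],[0.1,0,8.5],[0.1,0,8.5]],"roll":[0,0,0,0,0]}' |grep -E "force|ee"
for i in 1 ; do python3 -m crank '{"xyz":[[0,0,0.2],[0,0,0.2],[0,0,0.4],[0,0,0.4]],"roll":[0,0,0,0]}' |grep -E "force:|ee"; done
python3 -m crank '{"xyz":[[0,0,0.2],[0,0,0.2]],"roll":[0,0]}' |grep -E "force:|ee"
python3 tip.py
```

```text
ee_pos: [0.4844, 0.0201, 0.0605]
force: [-0.3, 0.7, -0.2]
grasp_force: 0.0
ee_pos: [0.4847, 0.0189, 0.0572]
force: [1.3, -0.1, -0.3]
grasp_force: 0.0
ee_pos: [0.4844, 0.0189, 0.0548]
force: [-0.3, -0.0, 0.3]
grasp_force: 0.0
near 1747 tip z [0.081 0.081 0.082 0.082 0.083 0.083 0.084 0.085] [0.472 0.023 0.083]
far 2287 tip z [0.077 0.08  0.08  0.081 0.083 0.084 0.085 0.085] [0.512 0.045 0.082]
ee [0.4844 0.0189 0.0548] F [-0.3 -0.   0.3]
```

```bash
python3 -m crank '{"xyz":[[0.6,0,0.2],[1.4,0,0.2],[2.2,0,0.2],[3,0,0.2],[3.8,0,0.2]],"roll":[0,0,0,0,0]}' |grep -E "force:|ee"
cat > parts.py <<'E'
from h import *
from scipy import ndimage as nd
import sys
C=np.array([565.5,5.]);T=np.radians(5.0);R=np.array([[np.cos(T),-np.sin(T)],[np.sin(T),np.cos(T)]])
for n in sys.argv[1:] or ['scene','side']:
    p,d,c=snap(n,'last_'+n);W=cloud(d,c);q=(W[...,:2]*1000-C)@R
    t=(d>0)&(abs(q)<116).all(-1)&(W[...,2]>.0815)&(W[...,2]<.093)
    l,k=nd.label(t)
    for i in range(1,k+1):
        m=l==i
        if m.sum()<40: continue
        v,u=np.nonzero(m);cc,rr=cv2.minEnclosingCircle(q[m].astype(np.float32))
        print(n,'px',int(u.mean()),int(v.mean()),'tray',np.round(cc,1),'r',round(rr,1),'z',np.percentile(W[m][:,2],90).round(3),'br',p[m].mean().round())
E
python3 go.py; python3 parts.py
```

```text
ee_pos: [0.501, 0.0542, 0.0529]
force: [-0.7, -1.4, -0.6]
grasp_force: 0.5
t 14.0 tray xy [-60.   54.6] z 52.9 a -30.1 F [-0.7 -1.4 -0.6] op 0.352 j7 -0.82
scene px 296 176 tray [64.8 57. ] r 20.6 z 0.09 br 126.0
scene px 249 191 tray [-49.9  72.3] r 21.2 z 0.09 br 118.0
scene px 285 201 tray [-7.2 -3.5] r 22.3 z 0.088 br 162.0
scene px 321 203 tray [ 49.5 -52.6] r 22.4 z 0.088 br 174.0
scene px 278 226 tray [-63.2 -57.1] r 22.4 z 0.088 br 140.0
side px 262 199 tray [-55.2  59.1] r 30.7 z 0.091 br 92.0
side px 316 196 tray [67. 54.] r 20.7 z 0.09 br 93.0
side px 290 210 tray [-7.  -7.2] r 23.6 z 0.088 br 140.0
side px 321 216 tray [ 50.2 -53.6] r 23.1 z 0.088 br 156.0
side px 269 222 tray [-62.4 -59.4] r 23.6 z 0.088 br 126.0
```

```bash
python3 -m crank '{"xyz":[[0.8,0.2,0],[1.6,0.4,0],[2.4,0.6,0],[3.2,0.8,0],[4,1,0]],"roll":[0,0,0,0,0]}' |grep -E "force:|ee"
python3 -m crank '{"xyz":[[0.8,0.1,0],[1.6,0.3,0],[2.4,0.5,0],[3.2,0.6,0],[4,0.8,0]],"roll":[0,0,0,0,0]}' |grep -E "force:|ee"
python3 go.py; python3 parts.py
```

```text
ee_pos: [0.5272, 0.0859, 0.0529]
force: [-1.1, -1.2, -1.1]
grasp_force: 0.6
ee_pos: [0.5512, 0.1189, 0.0529]
force: [-0.3, -0.5, -0.2]
grasp_force: 2.4
t 15.1 tray xy [ -4.3 114.7] z 52.9 a -30.1 F [-0.3 -0.5 -0.2] op 0.353 j7 -0.89
scene px 296 175 tray [67.  56.8] r 21.1 z 0.09 br 125.0
scene px 285 201 tray [-7.2 -2.8] r 22.6 z 0.088 br 143.0
scene px 321 203 tray [ 49.8 -51.6] r 22.1 z 0.088 br 173.0
scene px 278 226 tray [-63.1 -56.7] r 21.7 z 0.088 br 161.0
side px 289 190 tray [ 11.3 104.8] r 14.3 z 0.092 br 90.0
side px 316 196 tray [66.8 55.3] r 21.3 z 0.09 br 93.0
side px 290 210 tray [-8.  -5.7] r 22.8 z 0.088 br 126.0
side px 321 216 tray [ 49.4 -53.5] r 23.6 z 0.088 br 156.0
side px 269 222 tray [-62.  -57.3] r 23.0 z 0.088 br 145.0
```

View pics/last_scene.png

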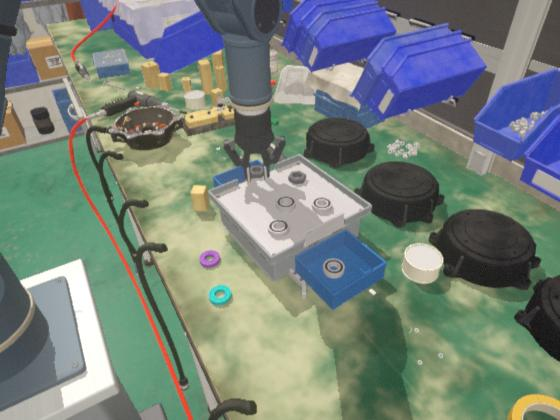

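The right bin is home at (340,268). The nut is at (256,171) between the fingers in the open left mouth, so it needs a little more push.

```bash
python3 -m crank '{"xyz":[[0.7,0.2,0],[1.4,0.4,0],[2,0.5,0],[2,0.5,0],[1,0.2,0]],"roll":[0,0,0,0,0]}' |grep -E "force|ee"
python3 -m crank '{"xyz":[[-1.5,0,0],[-3,0,0],[-4.5,0,0],[-4.5,0,-2],[-4.5,0,-5]],"roll":[0,0,0,0,0]}' |grep -E "force|ee"
python3 go.py "98 13 100 35" "98 13 53 35"; python3 parts.py
cat > inbin.py <<'E'
# parts in the bins: points above bin floor, non-blue
from h import *
from scipy import ndimage as nd
C=np.array([565.5,5.]);T=np.radians(5.0);R=np.array([[np.cos(T),-np.sin(T)],[np.sin(T),np.cos(T)]])
for n in('scene','side'):
    p,d,c=snap(n);W=cloud(d,c);q=(W[...,:2]*1000-C)@R;h=cv2.cvtColor(p,cv2.COLOR_RGB2HSV)
    t=(d>0)&(abs(q[...,0])<60)&(abs(q[...,1])>115)&(abs(q[...,1])<220)&(W[...,2]>.009)&(W[...,2]<.08)&((h[...,1]<110)|(h[...,2]<50))
    l,k=nd.label(t)
    for i in range(1,k+1):
        m=l==i
        if m.sum()>25: v,u=np.nonzero(m);print(n,'px',int(u.mean()),int(v.mean()),'n',m.sum(),'tray',q[m].mean(0).round(),'z',W[m][:,2].min().round(3),W[m][:,2].max().round(3),'br',p[m].mean().round())
E
python3 inbin.py
```

```text
ee_pos: [0.5574, 0.1274, 0.0528]
force: [0.6, 0.4, -0.4]
grasp_force: 0.0
ee_pos: [0.536, 0.0831, 0.1022]
force: [0.8, 0.3, -0.1]
grasp_force: 0.0
t 16.2 tray xy [-22.6  80.4] z 102.2 a -30.3 F [ 0.8  0.3 -0.1] op 0.351 j7 -0.83
98 13 100 35 -> [0.26, 13.81, 0.18] roll -65.3
98 13 53 35 -> [0.27, 13.82, 4.88] roll -65.3
scene px 296 176 tray [66.4 57.1] r 20.3 z 0.09 br 125.0
scene px 285 201 tray [-7.6 -2.9] r 22.1 z 0.088 br 153.0
scene px 321 203 tray [ 50.2 -50.7] r 22.6 z 0.088 br 170.0
scene px 278 226 tray [-62.1 -56.6] r 21.8 z 0.088 br 154.0
side px 316 196 tray [66.7 54. ] r 20.6 z 0.09 br 92.0
side px 290 210 tray [-7.6 -7. ] r 22.1 z 0.088 br 135.0
side px 321 216 tray [ 49.5 -53. ] r 23.8 z 0.088 br 153.0
side px 269 222 tray [-62.  -59.7] r 22.4 z 0.088 br 140.0
scene px 254 177 n 196 tray [  7. 145.] z 0.01 0.08 br 168.0
scene px 323 235 n 155 tray [  -3. -123.] z 0.07 0.08 br 148.0
scene px 333 267 n 302 tray [  -3. -155.] z 0.009 0.02 br 134.0
side px 296 191 n 37 tray [ 35. 125.] z 0.038 0.079 br 177.0
side px 265 193 n 35 tray [-39. 131.] z 0.037 0.08 br 171.0
side px 306 238 n 214 tray [  -1. -124.] z 0.07 0.08 br 135.0
side px 308 272 n 207 tray [  -2. -155.] z 0.01 0.046 br 115.0
```

```bash
python3 go.py "84 26.5 100 30"
python3 -m crank '{"xyz":[[0,1.5,0],[0,3,0],[0,5,0],[0,6,0],[0,7,0]],"roll":[-8,-16,-24,-32,-40]}' 2.4 >/dev/null
python3 -m crank '{"xyz":[[0,0,0],[0,0,0],[0,0,0]],"roll":[-8,-16,-20.3]}' >/dev/null
python3 go.py "84 26.5 100 30" "84 26.5 52 30"
```

```text
t 16.4 tray xy [-20.5  81.4] z 103.5 a -30.2 F [-0.1  0.3  0.1] op 0.351 j7 -0.83
84 26.5 100 30 -> [0.51, 11.8, 0.37] roll -60.2
t 17.2 tray xy [39.1 46.7] z 101.5 a 30.4 F [ 0.6  0.2 -1. ] op 0.281 j7 0.11
84 26.5 100 30 -> [-4.02, 2.85, 0.14] roll 0.4
84 26.5 52 30 -> [-4.03, 2.86, 4.94] roll 0.4
```

```bash
python3 -m crank '{"xyz":[[-2,1.4,0],[-4,2.8,0],[-4,2.8,2],[-4,2.8,4],[-4,2.8,4.8]],"roll":[0,0,0,0,0]}' |grep -E "force:|ee"
python3 -m crank '{"xyz":[[0,0,0],[0.8,0,0],[1.6,0,0],[2.4,-0.2,0],[3.2,-0.4,0]],"roll":[0,0,0,0,0]}' |grep -E "force:|ee"
python3 go.py; python3 parts.py
```

```text
ee_pos: [0.6454, 0.0382, 0.0524]
force: [-22.0, -3.8, 75.6]
grasp_force: 37.8
ee_pos: [0.6247, 0.064, 0.055]
force: [0.6, -0.5, -0.1]
grasp_force: 0.2
t 18.2 tray xy [64.1 53.6] z 55.0 a 30.2 F [ 0.6 -0.5 -0.1] op 0.282 j7 0.07
scene px 283 175 tray [46.1 74.5] r 18.1 z 0.09 br 120.0
scene px 285 202 tray [-8.  -2.7] r 22.5 z 0.088 br 173.0
scene px 321 203 tray [ 50.2 -51.3] r 21.5 z 0.087 br 141.0
scene px 278 226 tray [-62.6 -56.7] r 22.0 z 0.088 br 174.0
side px 306 196 tray [46.1 62. ] r 31.2 z 0.091 br 91.0
side px 320 195 tray [75.9 59.4] r 13.3 z 0.092 br 66.0
side px 290 210 tray [-7.  -6.6] r 22.9 z 0.088 br 150.0
side px 321 216 tray [ 50.7 -54.7] r 23.0 z 0.088 br 123.0
side px 269 222 tray [-64.2 -58.2] r 23.9 z 0.088 br 154.0
```

```bash
python3 -m crank '{"xyz":[[0.8,-0.1,0],[1.6,-0.2,0],[2.4,-0.3,0],[3.2,-0.4,0],[4,-0.5,0]],"roll":[0,0,0,0,0]}' |grep -E "force:|ee"
python3 -m crank '{"xyz":[[0.8,-0.1,0],[1.6,-0.2,0],[2.4,-0.3,0],[3.2,-0.4,0],[4,-0.5,0]],"roll":[0,0,0,0,0]}' |grep -E "force:|ee"
python3 -m crank '{"xyz":[[0.7,-0.2,0],[1.2,-0.3,0],[1.2,-0.3,0],[0,0,0],[-1,0,0]],"roll":[0,0,0,0,0]}' |grep -E "force:|ee"
python3 go.py; python3 parts.py;python3 inbin.py
```

```text
ee_pos: [0.5979, 0.0935, 0.055]
force: [1.3, -0.7, 0.2]
grasp_force: 0.5
ee_pos: [0.5705, 0.1234, 0.0548]
force: [-0.7, -0.1, -0.5]
grasp_force: 0.0
ee_pos: [0.5784, 0.1135, 0.055]
force: [1.3, -0.3, 0.5]
grasp_force: 0.0
t 19.8 tray xy [ 22.3 107. ] z 55.0 a 30.1 F [ 1.3 -0.3  0.5] op 0.282 j7 -0.04
scene px 285 202 tray [-7. -4.] r 22.4 z 0.088 br 144.0
scene px 321 203 tray [ 49.2 -50.6] r 22.6 z 0.088 br 156.0
scene px 277 226 tray [-63.1 -56.7] r 21.9 z 0.088 br 174.0
side px 290 210 tray [-6.8 -5.6] r 23.7 z 0.088 br 128.0
side px 321 216 tray [ 49.4 -53.2] r 23.8 z 0.088 br 136.0
side px 269 222 tray [-62.5 -59.1] r 22.7 z 0.088 br 154.0
scene px 247 179 n 153 tray [ -7. 155.] z 0.01 0.079 br 157.0
scene px 323 235 n 158 tray [  -3. -123.] z 0.07 0.08 br 150.0
scene px 333 267 n 302 tray [  -3. -155.] z 0.009 0.021 br 134.0
side px 270 193 n 40 tray [-28. 127.] z 0.037 0.079 br 185.0
side px 306 238 n 220 tray [  -1. -124.] z 0.071 0.08 br 136.0
side px 309 272 n 206 tray [  -1. -155.] z 0.009 0.021 br 114.0
```

```bash
python3 go.py "64 -15 115 -20"
python3 -m crank '{"xyz":[[-1.5,0,-2],[-3,0,-5],[-5,0,-6],[-8,0,-6],[-9.5,0,-6]],"roll":[0,8,16,24,32]}' >/dev/null
python3 -m crank '{"xyz":[[0,0,0],[0,0,0],[0,0,0]],"roll":[8,16,18.1]}' >/dev/null
python3 go.py "64 -15 115 -20" "64 -15 55 -20"
```

```text
t 20.0 tray xy [ 21.2 107.2] z 54.7 a 30.1 F [-0.8  0.3  0.2] op 0.279 j7 -0.04
64 -15 115 -20 -> [-12.72, -2.42, -6.03] roll 50.1
t 20.8 tray xy [68.6 26.4] z 114.8 a -20.1 F [ 0.2 -0.1  0.1] op 0.284 j7 -0.56
64 -15 115 -20 -> [-4.04, 0.99, -0.02] roll -0.1
64 -15 55 -20 -> [-4.04, 1.0, 5.98] roll -0.1
```

```bash
python3 -m crank '{"xyz":[[-2,0.5,1],[-4,1,2],[-4,1,4],[-4,1,5],[-4,1,5.6]],"roll":[0,0,0,0,0]}' |grep -E "force:|ee"
python3 -m crank '{"xyz":[[0,0,0.2],[0,0,0.3],[-0.8,0,0.3],[-1.6,0,0.3],[-2.4,0,0.3]],"roll":[0,0,0,0,0]}' |grep -E "force:|ee"
python3 go.py; python3 parts.py
```

```text
ee_pos: [0.6304, -0.0035, 0.0579]
force: [-0.4, 0.2, 0.5]
grasp_force: 0.0
ee_pos: [0.6249, -0.0285, 0.0563]
force: [0.3, 1.0, 0.1]
grasp_force: 0.3
t 21.8 tray xy [ 56.2 -38.6] z 56.3 a -20.0 F [0.3 1.  0.1] op 0.278 j7 -0.48
scene px 324 205 tray [ 53.8 -55.5] r 32.6 z 0.089 br 146.0
scene px 285 201 tray [-7.1 -2.8] r 22.4 z 0.088 br 174.0
scene px 277 226 tray [-63.7 -56.2] r 21.7 z 0.088 br 174.0
side px 290 210 tray [-8.2 -5.1] r 23.3 z 0.088 br 152.0
side px 322 217 tray [ 50.6 -59.6] r 27.8 z 0.091 br 125.0
side px 269 222 tray [-63.9 -58.8] r 22.5 z 0.088 br 155.0
```

```bash
python3 -m crank '{"xyz":[[-0.8,-0.1,0],[-1.6,-0.2,0],[-2.4,-0.3,0],[-3.2,-0.4,0],[-4,-0.5,0]],"roll":[0,0,0,0,0]}' |grep -E "force:|ee"
python3 -m crank '{"xyz":[[-0.8,-0.1,0],[-1.6,-0.2,0],[-2.4,-0.3,0],[-3.2,-0.5,0],[-4,-0.6,0]],"roll":[0,0,0,0,0]}' |grep -E "force:|ee"
python3 -m crank '{"xyz":[[-0.6,-0.1,0],[-0.9,-0.1,0],[-0.9,-0.1,0],[0,0,0],[1,0,0]],"roll":[0,0,0,0,0]}' |grep -E "force:|ee"
python3 go.py; python3 parts.py;python3 inbin.py
```

```text
ee_pos: [0.6095, -0.0655, 0.056]
force: [0.8, 1.4, 0.5]
grasp_force: 1.2
ee_pos: [0.593, -0.103, 0.0558]
force: [0.9, 0.1, 0.8]
grasp_force: 0.0
ee_pos: [0.5967, -0.0913, 0.0559]
force: [0.2, 0.3, 0.1]
grasp_force: 0.0
t 23.4 tray xy [ 22.7 -98.6] z 55.9 a -19.9 F [0.2 0.3 0.1] op 0.282 j7 -0.39
scene px 285 201 tray [-6.8 -3.4] r 21.9 z 0.088 br 173.0
scene px 278 226 tray [-63.3 -56.1] r 22.0 z 0.088 br 173.0
side px 289 210 tray [-9.2 -6.7] r 22.8 z 0.088 br 151.0
side px 269 222 tray [-62.1 -58.8] r 23.1 z 0.088 br 155.0
scene px 253 177 n 211 tray [  4. 146.] z 0.011 0.08 br 165.0
scene px 326 242 n 944 tray [  -2. -132.] z 0.05 0.079 br 175.0
scene px 339 267 n 546 tray [   4. -167.] z 0.009 0.04 br 139.0
side px 275 193 n 26 tray [-17. 123.] z 0.038 0.078 br 202.0
side px 307 245 n 964 tray [  -0. -134.] z 0.039 0.08 br 163.0
side px 313 271 n 330 tray [   5. -166.] z 0.009 0.041 br 116.0
```

```bash
python3 go.py "-85 -29 115 38"
python3 -m crank '{"xyz":[[1,-1,-2],[2,-2.5,-5],[3,-5,-6],[3,-8,-6],[3,-10.5,-6]],"roll":[0,-8,-16,-24,-32]}' >/dev/null
python3 -m crank '{"xyz":[[0,0,0],[0,0,0],[0,0,0],[0,0,0]],"roll":[-8,-16,-24,-25.9]}' >/dev/null
python3 go.py "-85 -29 115 38" "-85 -29 56 38"
```

```text
t 23.6 tray xy [ 22.4 -98.5] z 55.9 a -19.8 F [ 0.4 -0.6 -0.3] op 0.283 j7 -0.39
-85 -29 115 38 -> [2.9, -12.46, -5.91] roll -57.8
t 24.5 tray xy [-66.5 -36. ] z 115.9 a 38.1 F [ 0.5 -0.2 -0.3] op 0.276 j7 0.35
-85 -29 115 38 -> [1.69, -1.03, 0.09] roll 0.1
-85 -29 56 38 -> [1.69, -1.03, 5.99] roll 0.1
```

```bash
python3 -m crank '{"xyz":[[1.7,-1,1],[1.7,-1,2],[1.7,-1,4],[1.7,-1,5],[1.7,-1,5.6]],"roll":[0,0,0,0,0]}' |grep -E "force:|ee"
python3 -m crank '{"xyz":[[0,0,0.2],[0,0,0.3],[-0.8,0,0.3],[-1.6,0,0.3],[-2.4,0,0.3]],"roll":[0,0,0,0,0]}' |grep -E "force:|ee"
python3 go.py; python3 parts.py
```

```text
ee_pos: [0.4834, -0.0307, 0.059]
force: [-0.0, -0.3, 0.1]
grasp_force: 0.0
ee_pos: [0.5008, -0.049, 0.0572]
force: [-0.4, -0.1, 0.7]
grasp_force: 0.2
t 25.5 tray xy [-69.2 -48.1] z 57.2 a 37.9 F [-0.4 -0.1  0.7] op 0.281 j7 0.29
scene px 288 202 tray [-7.4 -3.5] r 22.4 z 0.088 br 170.0
scene px 284 227 tray [-60.9 -64.6] r 31.9 z 0.089 br 138.0
side px 290 210 tray [-6.1 -6. ] r 22.8 z 0.088 br 152.0
side px 273 223 tray [-57.7 -65.9] r 33.0 z 0.09 br 117.0
```

```bash
python3 -m crank '{"xyz":[[-0.8,0.1,0],[-1.6,0.2,0],[-2.4,0.3,0],[-3.2,0.3,0],[-4,0.4,0]],"roll":[0,0,0,0,0]}' |grep -E "force:|ee"
python3 -m crank '{"xyz":[[-0.8,0,0],[-1.6,0.1,0],[-2.4,0.1,0],[-3.2,0.2,0],[-4,0.2,0]],"roll":[0,0,0,0,0]}' |grep -E "force:|ee"
python3 -m crank '{"xyz":[[-0.6,0.1,0],[-1.2,0.2,0],[-1.2,0.2,0],[0,0,0],[1,0,0]],"roll":[0,0,0,0,0]}' |grep -E "force:|ee"
python3 go.py; python3 parts.py;python3 inbin.py
```

```text
ee_pos: [0.5305, -0.0753, 0.0569]
force: [0.2, 0.5, 0.2]
grasp_force: 0.3
ee_pos: [0.5594, -0.103, 0.0569]
force: [-0.4, -0.2, 0.7]
grasp_force: 0.4
ee_pos: [0.5506, -0.0944, 0.0567]
force: [-0.2, 0.3, -0.3]
grasp_force: 0.0
t 27.1 tray xy [-23.5 -97.7] z 56.7 a 38.0 F [-0.2  0.3 -0.3] op 0.282 j7 0.4
scene px 285 201 tray [-7.6 -3. ] r 21.9 z 0.088 br 173.0
side px 297 226 tray [-11.9 -90.5] r 10.9 z 0.092 br 71.0
scene px 253 177 n 217 tray [  5. 145.] z 0.01 0.08 br 165.0
scene px 326 242 n 946 tray [  -2. -132.] z 0.009 0.08 br 174.0
scene px 342 267 n 644 tray [   4. -173.] z 0.009 0.049 br 139.0
side px 307 245 n 971 tray [  -0. -134.] z 0.044 0.08 br 162.0
side px 315 270 n 391 tray [   6. -174.] z 0.009 0.049 br 119.0
```

```bash
python3 -m crank '{"xyz":[[3,0,-2],[6,0,-5],[9,0,-6]],"roll":[0,-8,-8]}' >/dev/null; python3 - <<'E'
from h import *
p,_,_=snap('scene'); q,_,_=snap('side')
a=cv2.resize(p[220:320,280:400],(480,400),interpolation=2); b=cv2.resize(q[220:320,250:330],(320,400),interpolation=2)
cv2.imwrite('pics/c3.png',np.hstack([a,b])[:,:,::-1])
E
python3 go.py "-13 34 116 2" "-13 34 56 2"
```

```text
t 27.7 tray xy [-78.4 -24.9] z 118.8 a 46.2 F [ 0.3  0.4 -1.7] op 0.281 j7 0.44
-13 34 116 2 -> [-0.64, 8.78, 0.29] roll 44.2
-13 34 56 2 -> [-0.64, 8.77, 6.29] roll 44.2
```

View pics/c3.png

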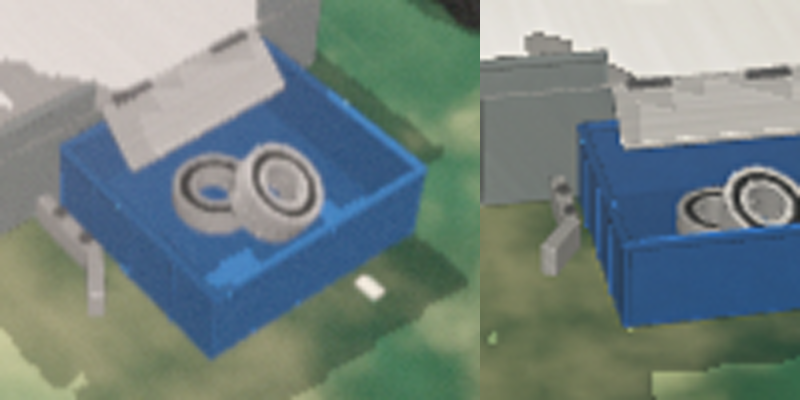

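The crop shows the sample flat at (215,195) and one bearing leaning beside it at (278,190). The other is hidden, under the flap or beneath them. I'll send the last bearing down the near-x side of the chute.

```bash
python3 -m crank '{"xyz":[[0,2,0],[-0.2,5,0],[-0.5,8,0],[-0.5,9.5,0],[-0.5,9.5,0]],"roll":[8,16,24,32,40]}' >/dev/null
python3 -m crank '{"xyz":[[0,0,0],[0,0,0]],"roll":[8,11.2]}' >/dev/null
python3 go.py "-4 33 116 -5" "-4 33 56 -5"
```

```text
t 28.4 tray xy [-7.5 36.6] z 116.6 a -5.6 F [-0.1 -0.8  0.2] op 0.277 j7 -0.4
-4 33 116 -5 -> [-0.33, 0.38, 0.06] roll -0.6
-4 33 56 -5 -> [-0.32, 0.38, 6.06] roll -0.6
```

```bash
python3 -m crank '{"xyz":[[-0.2,0.3,1.5],[-0.2,0.3,3],[-0.2,0.3,4.5],[-0.2,0.3,5.3],[-0.2,0.3,5.7]],"roll":[0,0,0,0,0]}' |grep -E "force:|ee"
python3 -m crank '{"xyz":[[0,0,0.2],[-0.9,0,0.3],[-1.8,0,0.3],[-2.7,0,0.3],[-3.6,0,0.3]],"roll":[0,0,0,0,0]}' |grep -E "force:|ee"
python3 -m crank '{"xyz":[[-0.9,0,0],[-1.8,0,0],[-2.7,0,0],[-3.6,0,0],[-4.5,0,0]],"roll":[0,0,0,0,0]}' |grep -E "force:|ee"
python3 go.py; python3 parts.py
```

```text
ee_pos: [0.557, 0.0387, 0.0585]
force: [-0.3, -0.3, 0.2]
grasp_force: 0.0
ee_pos: [0.5574, 0.0019, 0.0572]
force: [-0.6, -0.1, -0.2]
grasp_force: 0.2
ee_pos: [0.5571, -0.0425, 0.0569]
force: [0.1, 1.0, 1.0]
grasp_force: 0.6
t 29.9 tray xy [-12.5 -46.6] z 56.9 a -5.2 F [0.1 1.  1. ] op 0.281 j7 -0.3
scene px 302 219 tray [-12.2 -64.3] r 31.6 z 0.089 br 148.0
side px 294 223 tray [-11.3 -70.2] r 32.2 z 0.089 br 132.0
```

```bash
python3 -m crank '{"xyz":[[-0.9,0,0],[-1.8,0,0],[-2.7,0,0],[-3.6,0,0],[-4.4,0,0]],"roll":[0,0,0,0,0]}' |grep -E "force:|ee"
python3 -m crank '{"xyz":[[-0.7,0,0],[-1.4,0,0],[-2,0,0],[-2.3,0,0],[-2.3,0,0]],"roll":[0,0,0,0,0]}' |grep -E "force:|ee"
python3 -m crank '{"xyz":[[2,0,0],[4,0,-2],[6,0,-6],[10,0,-10],[14,0,-12]],"roll":[0,0,0,0,0]}' |grep -E "force:|ee"
python3 go.py; python3 parts.py;python3 inbin.py; python3 bins.py; python3 - <<'E'
from h import *
p,_,_=snap('scene'); q,_,_=snap('side')
a=cv2.resize(p[220:320,280:400],(480,400),interpolation=2); b=cv2.resize(q[230:310,255:319],(320,400),interpolation=2)
cv2.imwrite('pics/c4.png',np.hstack([a,b])[:,:,::-1])
E
```

```text
ee_pos: [0.5568, -0.0869, 0.0569]
force: [0.5, 0.4, -0.9]
grasp_force: 0.3
ee_pos: [0.5566, -0.1095, 0.0568]
force: [-0.7, 0.3, 0.2]
grasp_force: 0.0
ee_pos: [0.5579, 0.0305, 0.1788]
force: [1.1, -0.1, -1.1]
grasp_force: 0.0
t 31.5 tray xy [-5.3 26.1] z 178.8 a -5.4 F [ 1.1 -0.1 -1.1] op 0.28 j7 -0.35
scene px 253 177 n 210 tray [  4. 146.] z 0.01 0.079 br 163.0
scene px 326 242 n 938 tray [  -2. -132.] z 0.049 0.08 br 172.0
scene px 340 269 n 842 tray [  -1. -173.] z 0.009 0.047 br 135.0
side px 287 192 n 64 tray [ 15. 129.] z 0.037 0.079 br 179.0
side px 307 245 n 964 tray [  -0. -134.] z 0.051 0.08 br 159.0
side px 306 271 n 514 tray [ -10. -168.] z 0.009 0.049 br 116.0
scene R rect [   0.6 -176. ] [132.  100.8] 1.3 x -64.9 66.8 y -225.4 -124.1
side L rect [ 18.3 220.3] [24.1 95.7] 79.3 x -30.0 64.3 y 199.6 227.0
side R rect [   1.7 -170.1] [118.4 131.6] 89.7 x -64.3 67.5 y -229.3 -110.6
```

View pics/c4.png

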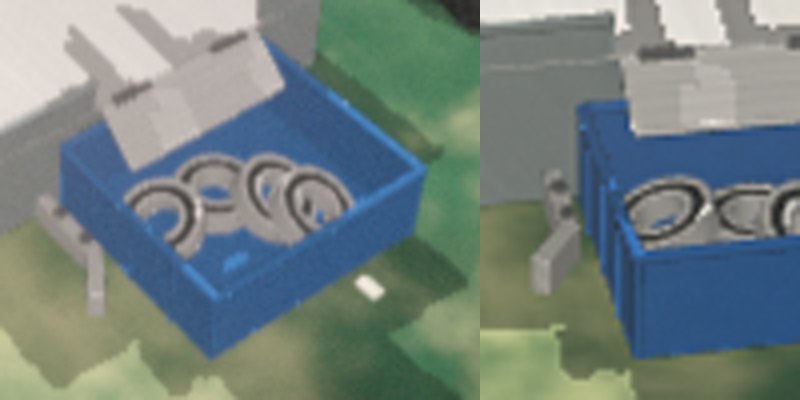

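All four bearings are in the right bin. Next I'll check the left bin with the wrist camera.

```bash
python3 -m crank '{"xyz":[[2,0,-3],[5,0,-6],[8,0,-6],[9,0,-6],[9,0,-6]],"roll":[0,0,0,0,0]}' |grep -E "force:|ee"
python3 - <<'E'
from h import *
p,d,c=snap('wrist','w1');W=cloud(d,c)
C=np.array([565.5,5.]);T=np.radians(5.0);R=np.array([[np.cos(T),-np.sin(T)],[np.sin(T),np.cos(T)]])
q=(W[...,:2]*1000-C)@R
h=cv2.cvtColor(p,cv2.COLOR_RGB2HSV).astype(int)
b=(d>0)&(abs(q[...,0])<100)&(q[...,1]>100)&(q[...,1]<300)&(h[...,0]>95)&(h[...,0]<120)&(h[...,1]>130)&(W[...,2]>.038)&(W[...,2]<.055)
X=q[b];print(b.sum(),X.min(0).round(1),X.max(0).round(1))
for a in(0,1):print(np.percentile(X[:,a],[1,99]).round(1))
E
```

```text
ee_pos: [0.5573, 0.121, 0.2356]
force: [0.1, -0.7, -0.7]
grasp_force: 0.0
1303 [-67.5 120. ] [ 64.2 226.9]
[-66.8  63.6]
[122.  226.6]
```

View pics/w1.png

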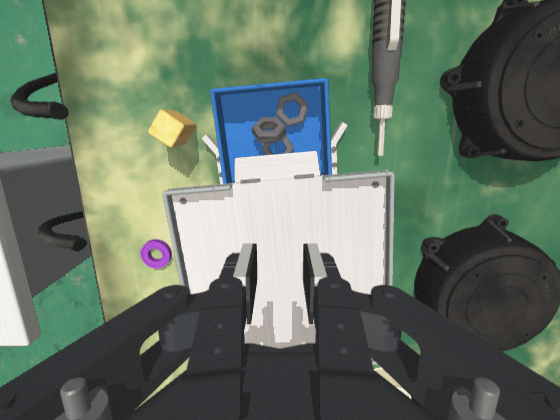

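The left bin is home, with three nuts at (291,109), (268,128) and (278,148). The deck is empty and the arm is clear, so I'll hand in.

```bash
python3 -c "
from station import ctrl
print(ctrl.observe()['t'],ctrl.sign_off())"
```

```text
the job is handed in; nothing more can be done
32.45 None
```

I handed the job in at 32.5 s with both bins home, all three bearings and both nuts in their own bins and the tray empty; no verdict came back, and lowering the fingers for the second nut gave one brief 76 N wrist-force reading (limit 120 N).

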